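Dip the depth stick into the open seasoning bottle

ROBOT

A 6-joint arm with a two-finger parallel gripper is mounted at the origin on the work surface. World frame = base frame: x ahead of the robot, y to its left, z up, the work surface at z = 0. Lengths are in m, angles in rad, forces in N, time in s.
With the tool pointing down it reaches from about 0.3 to 0.75 m from the base axis. Payload 8.5 kg.
Tool frame: the origin (TCP) lies midway between the tips of the shut fingers; the grasp point (between the pads) lies 19 mm behind it; z points along the fingers, y is the line along which they close (so a half turn about z gives the same grasp; the last joint's range is limited). The gripper opens to 85 mm and grips with 20 to 120 N. Pads are 22 mm wide; open, the fingers measure 114 mm over their backs; the gripper's body (76 mm by 85 mm) begins 54 mm behind the grasp point. The pads swing forward as they close: fully open they stand 13 mm farther back than shut.
Start: joints at [0.889, 0.381, 1.297, -0, 1.464, -0.215], TCP at [0.248, 0.491, 0.231] pointing down, gripper open.
Joint ranges: [-3.11, 3.11], [-0.89, 2.33], [0.22, 2.48], [-1.42, 4.56], [0.17, 2.85], [-2.88, 2.88]. Speed limits (rad/s): [2.39, 2.39, 3.14, 3.14, 3.14, 3.14].

INTERFACE

Orientations are given as a unit quaternion [w, x, y, z].
In Python, from cell import get_state, get_image, calibration, hand_in gives the robot as it stands.
- The arm moves only by the tool apply_moves, never from a script. Its arguments are lists of equal length, an entry for each row: "dp": the shift along the tool's x, y, z in mm, a list of three; "dr": the turn, a rotation vector about the tool's x, y, z in rad, a list of three. A call has 1 to 10 rows; each row shifts and turns the commanded pose from where the row before left it, along the tool's axes as they then stand; what a row does not reach is not made up. A row lasts 1/8 s, in which the tool goes at most 62.5 mm and 10.7 degrees, less where a joint would pass 70% of its speed; a pose out of reach is approached as far as the arm can. A call is refused whole if a number of a shift passes 62.5 or a number of a turn 0.188, either way. A call with a gripper value outside its range is refused whole. "fingers" is the opening in per cent of the stroke, from 0 (shut) to 100 (fully open), set as the call begins (left out, the last holds). The fingers move at their own pace and stop on an object; "grip_force" is the grip in N (left out, the last holds). Time passes only in rows, so rows that do not move let the fingers close. It gives the time, the measured TCP pose, the force, the opening and the grip force at its end, in the units of the state.
- get_state(): the state, without advancing time (a new reading comes with each control period).
- get_image(name): name is "scene" or "side" or "wrist"; returns the picture (384x512x3 uint8, red, green, blue); there is no depth.
- calibration(name): a dict with "fx", "fy", "cx", "cy" (pixels), "rvec" (rotation vector, rad) and "tvec" (3), from world to camera coordinates, as OpenCV has them. Camera axes: x right, y down, z forward; pixel columns grow to the right and rows downward; lengths in m; the calibration is good to about 2 mm. A picture is of the moment at which its call begins: read the wrist's pose just before it. calibration takes no time and is no camera call; for the wrist camera it gives the pose at the moment of the call.
- hand_in(): hands the job in; it is judged then, once.
The state is a dict: "clock": time; "joint_pos": joint angles; "qd": joint speeds; "effort": joint torques, N m; "eef_pos": TCP position; "eef_rot": TCP orientation; "ft_force": force on the tool from outside, world axes, zero at the start; "torque": the same for the moment, N m; "width": finger opening in m; "grasp_force": force on a finger pad.
Only numpy, scipy, OpenCV 4.12 (cv2) and the standard library are available. Lean on these libraries where they do the work, as an engineer would, in place of code of your own. Each camera call takes 0.05 s, during which the arm holds its last target. There are 200 camera calls.

TASK

Take the teal-topped wooden depth stick out of the utensil rack and lower it, foot first, into the open yellow seasoning bottle on the teal pot holder until it touches the bottom; only then let go and leave it standing in the bottle, so that I can read off how deep the bottle is. Keep the open bottle upright, and leave the red-capped bottle where it stands.

Things in the scene. Friction and masses are not known exactly. Their poses are not given: they have to be found in the camera images.
- stick: Depth stick: straight pale wooden rod, 20 mm in diameter, 190 mm long, flat ends, top 45 mm teal, thin black marks every 20 mm below; about 50 g. Origin at the centre of its foot (lower end), z axis along the rod to the teal end. Starts upright in one of the rack's three holes, foot 10 mm above the table; comes out straight upward.
- bottle: Open yellow plastic seasoning bottle, no cap, loose on a round teal pot holder 160 mm across, 6 mm thick; about 150 g. 64 mm outside diameter, neck 54 mm, 105 mm tall; round mouth 48 mm wide inside, walls 3 mm. Origin at the centre of its underside, z up; inside floor 4 mm above the origin. The stick may lean on the neck once released.
- capped: Bystander: the full, closed seasoning bottle, same yellow plastic, with a paper label and a red twist cap; 64 mm in diameter, 120 mm tall. Origin at the centre of its underside. It stands on the bare counter.
- rack: Utensil rack: fixed dark wooden block 200 x 60 x 50 mm (its x, y, z), origin at the centre of its underside. Three holes, 23 mm wide, 40 mm deep, in a row along its x at -70, 0, +70 mm: one has the stick, the others a wooden spoon and a red spatula, heads up, tops at most 203 mm above the table, 23 mm either way along rack y, 11 mm along x. Most room: grip the stick from its two rack-y sides.
There are look-alikes about, which are no part of the job. Leave any purple look-alike of the bottle alone.

How it is judged:
By the outcome, as a careful person would: the job done as asked, in the order asked, and still so for the second after the job is handed in, with the robot touching nothing.
It also fails if it takes over 42 s, if anything falls off the work surface, if the arm or the gripper's body presses on something with over 40 N, if the wrist force passes 120 N, or if a joint passes its speed limit or range.

## Working session

There is one attempt and no reset: what is moved stays moved. The work goes in short steps, Python scripts to look and compute and a tool call to move; the robot and the scene stay as the last step left them, time stands still between calls to the robot, and variables do not carry over. Pictures are saved under pics/ and viewed, at most 10 in all, crops included, and the job is handed in when it is done.

Besides the shell and the picture viewer there is one more tool, called after ">>>" by a JSON object that holds its "fn" and its "kwargs", one argument or row to a line. apply_moves: Moves the arm, as the interface text tells. Its arguments: {"type":"object","properties":{"dp":{"type":"array"},"dr":{"type":"array"},"fingers":{"type":"number"},"grip_force":{"type":"number"}},"required":["dp","dr"]}

```bash
mkdir -p pics; cat > h.py <<'E'
import numpy as np, cv2
from cell import *
def cam(n):
    c=calibration(n);K=np.array([[c['fx'],0,c['cx']],[0,c['fy'],c['cy']],[0,0,1.]])
    R=cv2.Rodrigues(np.array(c['rvec'],float))[0];return K,R,np.array(c['tvec'],float).ravel()
def ray(n,u,v):
    K,R,t=cam(n);d=R.T@np.linalg.solve(K,[u,v,1.]);return -R.T@t,d/np.linalg.norm(d)
def plane(n,u,v,z):
    o,d=ray(n,u,v);return o+d*(z-o[2])/d[2]
def tri(r1,r2):
    A=np.array([r1[1],-r2[1]]).T;s=np.linalg.lstsq(A,r2[0]-r1[0],rcond=None)[0]
    a=r1[0]+s[0]*r1[1];b=r2[0]+s[1]*r2[1];return (a+b)/2,np.linalg.norm(a-b)
def proj(n,p):
    K,R,t=cam(n);q=K@(R@np.array(p,float)+t);return q[:2]/q[2]
def save(n,f):
    im=get_image(n);cv2.imwrite(f'pics/{f}.png',im[...,::-1]);return im
E
python3 - <<'E'
from h import *
s=get_state();print(s['clock'],s['eef_pos'],s['eef_rot'],s['width'])
a=save('scene','a');b=save('side','b')
for n in('scene','side'):print(n,ray(n,256,192))
E
```

```text
0.0 [0.24733535 0.49090928 0.23070837] [-3.17030509e-04  2.31291837e-01  9.72884139e-01 -6.61899715e-04] 0.08516897627549529
scene (array([0.85507974, 0.37694264, 0.75128297]), array([-0.32139033, -0.41951836, -0.84894794]))
side (array([ 0.21889531, -0.64665377,  0.77724742]), array([ 0.34474749,  0.63566324, -0.6907108 ]))
```

View pics/a.png

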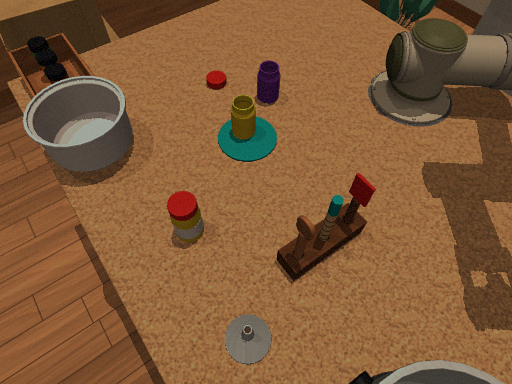

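View pics/b.png

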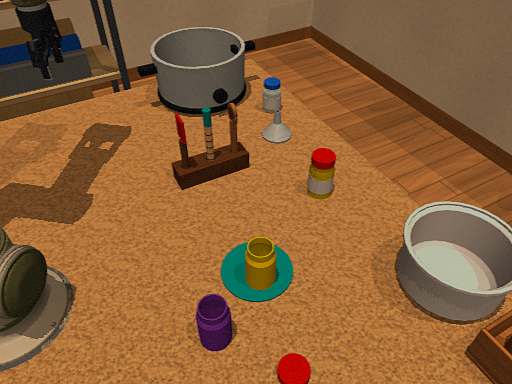

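The scene view has the stick in the middle hole (teal top about (336,200)), the spatula at (361,190) and the spoon at (306,228). The open bottle is on the teal disc (mouth about (243,102)). In the side view the stick top is about (207,110) and the bottle mouth about (260,247).

```bash
python3 - <<'E'
from h import *
def blobs(n,lo,hi):
    im=cv2.imread('pics/'+{'scene':'a','side':'b'}[n]+'.png');h=cv2.cvtColor(im,cv2.COLOR_BGR2HSV)
    m=cv2.inRange(h,lo,hi);k,l,s,c=cv2.connectedComponentsWithStats(m)
    return [(s[i].tolist(),c[i].round(1).tolist()) for i in range(1,k) if s[i][4]>60],m
out={}
for n in('scene','side'):
    print(n,'teal',blobs(n,(83,120,60),(97,255,255))[0])
    print(n,'yel',blobs(n,(22,190,70),(30,255,255))[0])
    print(n,'rack',[b for b in blobs(n,(0,90,15),(14,255,110))[0] if b[0][4]>300])
# disc centre, teal centroid mid-stick
print('rack ends side view top plane',plane('side',174,166,.05),plane('side',248,150,.05))
print('mouth z=.111',plane('scene',243,102,.111),plane('side',260,246,.111),tri(ray('scene',243,102),ray('side',260,246)))
print('stick teal',tri(ray('scene',335.5,207),ray('side',207,119)))
E
```

```text
scene teal [([218, 117, 59, 44, 1542], [248.1, 141.4]), ([332, 195, 11, 10, 83], [337.3, 199.7])]
scene yel [([231, 95, 24, 44, 618], [242.9, 115.7]), ([170, 214, 30, 16, 176], [185.7, 222.3])]
scene rack [([94, 0, 125, 38, 2391], [143.7, 12.6]), ([435, 0, 48, 31, 618], [459.4, 11.8]), ([44, 26, 47, 53, 684], [65.7, 53.4]), ([0, 38, 23, 87, 1057], [7.3, 87.1]), ([10, 42, 36, 53, 564], [26.9, 62.5]), ([422, 87, 90, 244, 9659], [478.8, 204.3]), ([0, 141, 134, 46, 1058], [81.1, 171.1]), ([274, 175, 101, 109, 3401], [322.8, 236.4]), ([0, 224, 165, 160, 2190], [108.3, 312.5])]
side teal [([202, 107, 9, 20, 103], [206.0, 116.0]), ([221, 242, 72, 59, 2001], [254.3, 275.1])]
side yel [([310, 164, 24, 17, 229], [321.3, 173.2]), ([308, 191, 23, 8, 81], [318.1, 195.1]), ([246, 237, 30, 52, 1105], [260.0, 262.3])]
side rack [([244, 26, 268, 149, 3617], [392.5, 90.8]), ([0, 81, 116, 28, 314], [71.8, 91.0]), ([172, 103, 79, 87, 2404], [210.3, 159.2]), ([76, 123, 55, 25, 430], [104.6, 133.8]), ([69, 144, 52, 22, 314], [93.8, 154.2]), ([0, 183, 68, 41, 744], [30.1, 205.1]), ([465, 330, 47, 54, 1361], [490.1, 359.3])]
rack ends side view top plane [0.44123291 0.2116835  0.05      ] [0.64204017 0.1785822  0.05      ]
mouth z=.111 [ 0.48320361 -0.1706801   0.111     ] [ 0.4843155  -0.17321482  0.111     ] (array([ 0.48370383, -0.17197409,  0.11015023]), np.float64(0.0022849017892975112))
stick teal (array([0.53826639, 0.20158076, 0.17148731]), np.float64(0.0055204373577723))
```

```bash
python3 - <<'E'
import cv2,numpy as np
a=cv2.imread('pics/a.png');b=cv2.imread('pics/b.png')
f=lambda c:cv2.resize(c,(390,390),interpolation=cv2.INTER_CUBIC)
cv2.imwrite('pics/c.png',np.hstack([f(a[165:285,265:385]),f(b[90:210,150:270])]))
E
```

```text
(no output)
```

View pics/c.png

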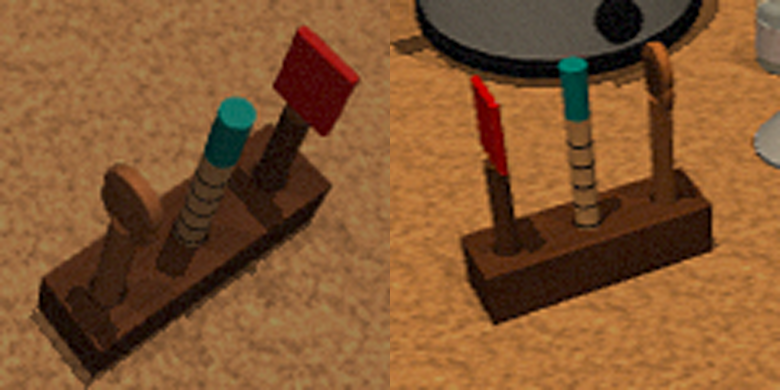

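The crop shows the stick's top face at about (338,199) scene and (206,110) side. The rack's long top edge runs from (294,271) to (366,222) in the scene view.

```bash
python3 - <<'E'
from h import *
a,b=plane('scene',294.2,271.2,.05),plane('scene',366.5,222.5,.05);print(a,b,np.linalg.norm(a-b),np.degrees(np.arctan2(*(b-a)[1::-1])))
c=plane('scene',277.9,251.2,.05);print(c,np.linalg.norm(a-c),'ctr',(b+c)/2)
print(plane('scene',337.9,198.8,.2),plane('side',206.3,110.3,.2),tri(ray('scene',337.9,198.8),ray('side',206.3,110.3)))
print(plane('scene',248.1,141.4,.006),plane('side',257,271,.006))
from scipy.spatial.transform import Rotation as R
q=get_state()['eef_rot'];M=R.from_quat([*q[1:],q[0]]).as_matrix();print(M.round(3))
yaw=np.arctan2(M[1,1],M[0,1]);print('tool y heading',np.degrees(yaw))
E
```

```text
[0.6381778  0.22660859 0.05      ] [0.44035158 0.23452371 0.05      ] 0.19798450315157004 177.70879061640045
[0.63824944 0.17359993 0.05      ] 0.053008712828522146 ctr [0.53930051 0.20406182 0.05      ]
[0.53627444 0.20147781 0.2       ] [0.53854421 0.19412624 0.2       ] (array([0.53786251, 0.19968054, 0.19801484]), np.float64(0.005593694871448092))
[ 0.49593473 -0.13206025  0.006     ] [ 0.48673777 -0.15630275  0.006     ]
[[-0.893  0.45  -0.001]
 [ 0.45   0.893 -0.001]
 [ 0.    -0.001 -1.   ]]
tool y heading 63.25239616445006
```

```bash
cat >> h.py <<'E'
from scipy.spatial.transform import Rotation as Rot
def plan(p,head,n):
    """rows (tool axes) to TCP p with tool y at heading head deg, pointing straight down"""
    s=get_state();q=s['eef_rot'];M=Rot.from_quat([*q[1:],q[0]]);h=np.radians(head)
    y=np.array([np.cos(h),np.sin(h),0]);z=np.array([0,0,-1.]);G=Rot.from_matrix(np.c_[np.cross(y,z),y,z])
    r=(M.inv()*G).as_rotvec();st=(np.array(p)-s['eef_pos'])/n*1000
    print([(M*Rot.from_rotvec(r*i/n)).inv().apply(st).round(1).tolist() for i in range(n)],(r/n).round(4).tolist())
E
python3 -c "
from h import *
plan([.538,.2,.30],87,10)"
```

```text
[[-39.0, -12.9, -6.9], [-38.5, -14.5, -6.9], [-37.8, -16.1, -6.9], [-37.1, -17.6, -6.9], [-36.4, -19.2, -6.9], [-35.6, -20.7, -6.9], [-34.7, -22.1, -6.9], [-33.7, -23.5, -6.9], [-32.7, -24.9, -6.9], [-31.7, -26.2, -6.9]] [-0.0001, -0.0001, -0.0414]
```

>>> {"fn": "apply_moves", "kwargs": {
  "dp": [
    [-39.0,-12.9,-6.9],
    [-38.5,-14.5,-6.9],
    [-37.8,-16.1,-6.9],
    [-37.1,-17.6,-6.9],
    [-36.4,-19.2,-6.9],
    [-35.6,-20.7,-6.9],
    [-34.7,-22.1,-6.9],
    [-33.7,-23.5,-6.9],
    [-32.7,-24.9,-6.9],
    [-31.7,-26.2,-6.9]
  ],
  "dr": [
    [0,0,-0.0414],
    [0,0,-0.0414],
    [0,0,-0.0414],
    [0,0,-0.0414],
    [0,0,-0.0414],
    [0,0,-0.0414],
    [0,0,-0.0414],
    [0,0,-0.0414],
    [0,0,-0.0414],
    [0,0,-0.0414]
  ],
  "fingers": 100
}}

```text
clock: 1.35
eef_pos: [0.5388, 0.1992, 0.3002]
eef_rot: [-0.0, 0.026, 1.0, -0.0]
ft_force: [0.6, 0.4, 1.0]
width: 0.0853
grasp_force: 0.0
```

>>> {"fn": "apply_moves", "kwargs": {
  "dp": [
    [0,0,0],
    [0,0,0]
  ],
  "dr": [
    [0,0,0],
    [0,0,0]
  ]
}}

```text
clock: 1.6
eef_pos: [0.5376, 0.2006, 0.2999]
eef_rot: [-0.001, 0.027, 1.0, 0.0]
ft_force: [-0.7, 0.0, 0.6]
width: 0.0857
grasp_force: 0.0
```

```bash
python3 - <<'E'
from h import *
s=get_state();print(s['clock'],s['eef_pos'],s['eef_rot'])
w=save('wrist','d');c=calibration('wrist');np.savez('w.npz',**c)
print(proj('wrist',[.538,.2,.2]),ray('wrist',256,192))
m=cv2.inRange(cv2.cvtColor(w,cv2.COLOR_RGB2HSV),(83,100,40),(97,255,255));k,l,st,ce=cv2.connectedComponentsWithStats(m)
for i in range(1,k):
    if st[i][4]>100:print(st[i],ce[i],plane('wrist',*ce[i],.2))
E
```

```text
1.6 [0.53758461 0.20057254 0.29986977] [-5.81380011e-04  2.65305903e-02  9.99647832e-01  3.86852356e-05]
[256.53079418 191.10992211] (array([0.4702339 , 0.20308435, 0.44346234]), array([ 0.27054622, -0.01387671, -0.96260697]))
[   0   69   43  116 3654] [ 17.30131363 129.66174056] [0.4846207 0.0342751 0.2      ]
[246 166  27  37 806] [258.72580645 184.58560794] [0.53312436 0.20185816 0.2       ]
```

View pics/d.png

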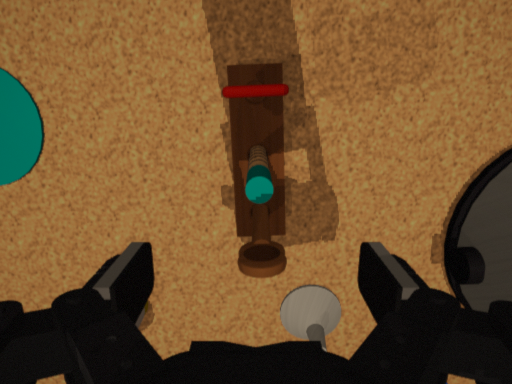

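The wrist view shows the stick's top face at about (260,189), within 2 mm of the estimate. The utensils are clear of the fingers' lanes.

>>> {"fn": "apply_moves", "kwargs": {
  "dp": [
    [1,1.5,25],
    [0,0,35],
    [0,0,35],
    [0,0,30],
    [0,0,18],
    [0,0,10],
    [0,0,0],
    [0,0,0]
  ],
  "dr": [
    [0,0,0],
    [0,0,0],
    [0,0,0],
    [0,0,0],
    [0,0,0],
    [0,0,0],
    [0,0,0],
    [0,0,0]
  ]
}}

```text
clock: 2.65
eef_pos: [0.5374, 0.2021, 0.1482]
eef_rot: [0.001, 0.026, 1.0, 0.0]
ft_force: [0.3, 0.3, -0.2]
width: 0.0856
grasp_force: 0.0
```

>>> {"fn": "apply_moves", "kwargs": {
  "dp": [
    [0,0,0],
    [0,0,0],
    [0,0,0],
    [0,0,0],
    [0,0,0],
    [0,0,0],
    [0,0,0],
    [0,0,0]
  ],
  "dr": [
    [0,0,0],
    [0,0,0],
    [0,0,0],
    [0,0,0],
    [0,0,0],
    [0,0,0],
    [0,0,0],
    [0,0,0]
  ],
  "fingers": 0,
  "grip_force": 40
}}

```text
clock: 3.65
eef_pos: [0.5373, 0.2019, 0.1475]
eef_rot: [0.0, 0.026, 1.0, 0.0]
ft_force: [0.2, 1.1, 3.5]
width: 0.019
grasp_force: 39.1
```

>>> {"fn": "apply_moves", "kwargs": {
  "dp": [
    [0,0,-8],
    [0,0,-15],
    [0,0,-22],
    [0,0,-25],
    [0,0,-25],
    [0,0,-25],
    [0,0,-20],
    [0,0,-15],
    [0,0,0],
    [0,0,0]
  ],
  "dr": [
    [0,0,0],
    [0,0,0],
    [0,0,0],
    [0,0,0],
    [0,0,0],
    [0,0,0],
    [0,0,0],
    [0,0,0],
    [0,0,0],
    [0,0,0]
  ]
}}

```text
clock: 4.9
eef_pos: [0.5369, 0.2017, 0.3019]
eef_rot: [-0.0, 0.026, 1.0, -0.0]
ft_force: [0.0, -0.4, -0.7]
width: 0.019
grasp_force: 39.0
```

```bash
python3 - <<'E'
from h import *
plan([.4837,-.172,.303],87,10)
E
```

```text
[[3.3, -37.6, -0.1], [3.3, -37.6, -0.1], [3.3, -37.6, -0.1], [3.3, -37.6, -0.1], [3.3, -37.6, -0.1], [3.3, -37.6, -0.1], [3.3, -37.6, -0.1], [3.4, -37.6, -0.1], [3.4, -37.6, -0.1], [3.4, -37.6, -0.1]] [-0.0, -0.0001, -0.0]
```

>>> {"fn": "apply_moves", "kwargs": {
  "dp": [
    [3.3,-37.6,0],
    [3.3,-37.6,0],
    [3.3,-37.6,0],
    [3.3,-37.6,0],
    [3.3,-37.6,0],
    [3.3,-37.6,0],
    [3.3,-37.6,0],
    [3.4,-37.6,0],
    [3.4,-37.6,0],
    [3.4,-37.6,0]
  ],
  "dr": [
    [0,0,0],
    [0,0,0],
    [0,0,0],
    [0,0,0],
    [0,0,0],
    [0,0,0],
    [0,0,0],
    [0,0,0],
    [0,0,0],
    [0,0,0]
  ]
}}

```text
clock: 6.15
eef_pos: [0.4835, -0.173, 0.3017]
eef_rot: [-0.001, 0.026, 1.0, 0.0]
ft_force: [0.5, 1.1, -0.3]
width: 0.0187
grasp_force: 39.1
```

>>> {"fn": "apply_moves", "kwargs": {
  "dp": [
    [0,0,0],
    [0,0,0],
    [0,0,0]
  ],
  "dr": [
    [0,0,0],
    [0,0,0],
    [0,0,0]
  ]
}}

```text
clock: 6.52
eef_pos: [0.4841, -0.1709, 0.3023]
eef_rot: [-0.0, 0.026, 1.0, 0.0]
ft_force: [0.2, 0.2, 0.2]
width: 0.0188
grasp_force: 39.2
```

```bash
python3 - <<'E'
from h import *
s=get_state();print(s['clock'],s['eef_pos'])
a=get_image('scene');b=get_image('side');w=get_image('wrist')
p=s['eef_pos'];f=[p[0],p[1],.164]
for n in('scene','side','wrist'):print(n,proj(n,f),proj(n,[p[0],p[1],.111]))
g=lambda c:cv2.resize(c,(390,390),interpolation=cv2.INTER_CUBIC)
cv2.imwrite('pics/e.png',np.hstack([g(a[40:170,180:310]),g(b[165:295,195:325])])[...,::-1])
cv2.imwrite('pics/f.png',w[...,::-1])
E
```

```text
6.525 [ 0.48414491 -0.17092185  0.30229874]
scene [242.22850191  85.52754811] [242.63384844 102.10061742]
side [259.45593184 227.42614851] [259.36460033 245.23986039]
wrist [257.8248325  177.96680149] [257.55545341 165.5651949 ]
```

View pics/e.png

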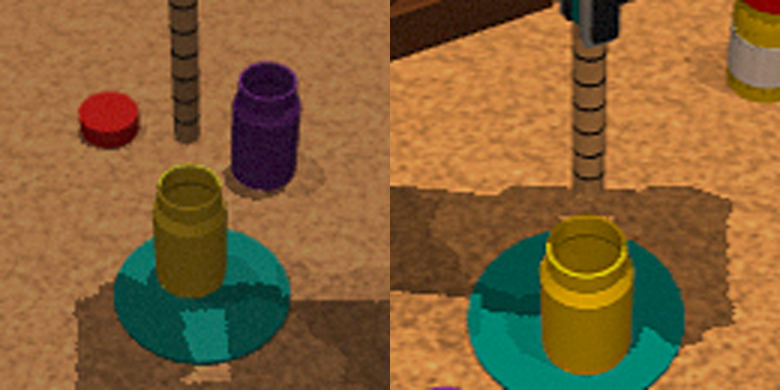

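View pics/f.png

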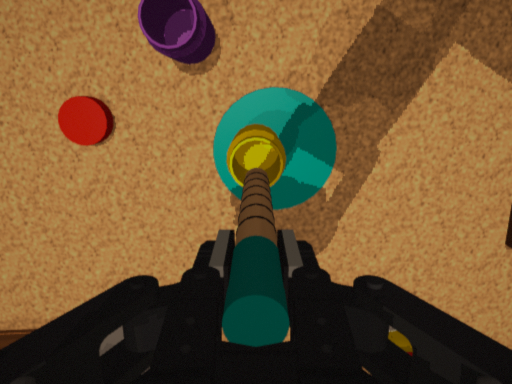

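In both fixed views the foot hangs directly over the rim: scene foot (242,87) with rim centre (243,102), side foot (261,228) with rim (261,248). The wrist view agrees, with foot about (257,172) and rim centre (257,160). The relative error is about 1–2 mm against a 14 mm margin, so I'll lower it.

>>> {"fn": "apply_moves", "kwargs": {
  "dp": [
    [0,0,12],
    [0,0,20],
    [0,0,20],
    [0,0,20],
    [0,0,20],
    [0,0,20],
    [0,0,16],
    [0,0,10],
    [0,0,5],
    [0,0,0]
  ],
  "dr": [
    [0,0,0],
    [0,0,0],
    [0,0,0],
    [0,0,0],
    [0,0,0],
    [0,0,0],
    [0,0,0],
    [0,0,0],
    [0,0,0],
    [0,0,0]
  ]
}}

```text
clock: 7.92
eef_pos: [0.4841, -0.1719, 0.1593]
eef_rot: [-0.0, 0.026, 1.0, -0.0]
ft_force: [-0.1, 1.3, -0.6]
width: 0.019
grasp_force: 39.2
```

```bash
python3 - <<'E'
from h import *
s=get_state();print(s['clock'],s['eef_pos'],s['ft_force'])
a=get_image('scene');b=get_image('side')
g=lambda c:cv2.resize(c,(390,390),interpolation=cv2.INTER_CUBIC)
cv2.imwrite('pics/g.png',np.hstack([g(a[40:170,180:310]),g(b[165:295,195:325])])[...,::-1])
E
```

```text
7.925 [ 0.48406529 -0.17190432  0.1592836 ] [-0.10533377  1.27654837 -0.60475739]
```

View pics/g.png

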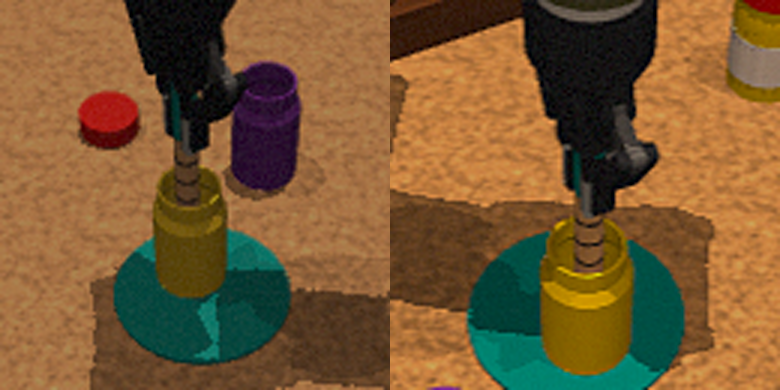

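The stick is inside the neck, roughly centred, and the bottle is upright. I'll go down slowly until it makes contact.

>>> {"fn": "apply_moves", "kwargs": {
  "dp": [
    [0,0,4],
    [0,0,3],
    [0,0,2],
    [0,0,0]
  ],
  "dr": [
    [0,0,0],
    [0,0,0],
    [0,0,0],
    [0,0,0]
  ]
}}

```text
clock: 8.52
eef_pos: [0.484, -0.1719, 0.1502]
eef_rot: [-0.0, 0.026, 1.0, 0.0]
ft_force: [-0.7, -0.1, 0.2]
width: 0.0188
grasp_force: 39.2
```

>>> {"fn": "apply_moves", "kwargs": {
  "dp": [
    [0,0,1],
    [0,0,1],
    [0,0,0]
  ],
  "dr": [
    [0,0,0],
    [0,0,0],
    [0,0,0]
  ]
}}

```text
clock: 8.9
eef_pos: [0.484, -0.1719, 0.1483]
eef_rot: [-0.0, 0.026, 1.0, 0.0]
ft_force: [0.4, 0.6, 0.3]
width: 0.0191
grasp_force: 39.2
```

>>> {"fn": "apply_moves", "kwargs": {
  "dp": [
    [0,0,0.7],
    [0,0,0],
    [0,0,0]
  ],
  "dr": [
    [0,0,0],
    [0,0,0],
    [0,0,0]
  ]
}}

```text
clock: 9.28
eef_pos: [0.4841, -0.1719, 0.1476]
eef_rot: [0.0, 0.026, 1.0, 0.0]
ft_force: [-0.6, 0.5, -0.6]
width: 0.0191
grasp_force: 39.2
```

>>> {"fn": "apply_moves", "kwargs": {
  "dp": [
    [0,0,0.5],
    [0,0,0],
    [0,0,0]
  ],
  "dr": [
    [0,0,0],
    [0,0,0],
    [0,0,0]
  ]
}}

```text
clock: 9.65
eef_pos: [0.4842, -0.172, 0.1474]
eef_rot: [0.0, 0.026, 1.0, -0.0]
ft_force: [-0.7, 0.2, 5.2]
width: 0.0191
grasp_force: 39.6
```

I have contact at the expected height with 5 N upward. Now I'll release.

>>> {"fn": "apply_moves", "kwargs": {
  "dp": [
    [0,0,0],
    [0,0,0],
    [0,0,0],
    [0,0,0],
    [0,0,0],
    [0,0,0],
    [0,0,0],
    [0,0,0]
  ],
  "dr": [
    [0,0,0],
    [0,0,0],
    [0,0,0],
    [0,0,0],
    [0,0,0],
    [0,0,0],
    [0,0,0],
    [0,0,0]
  ],
  "fingers": 100
}}

```text
clock: 10.65
eef_pos: [0.484, -0.1719, 0.1471]
eef_rot: [-0.0, 0.026, 1.0, 0.0]
ft_force: [-0.7, 0.3, -0.3]
width: 0.0853
grasp_force: 0.0
```

>>> {"fn": "apply_moves", "kwargs": {
  "dp": [
    [0,0,-10],
    [0,0,-20],
    [0,0,-25],
    [0,0,-25],
    [0,0,-25],
    [0,0,-25],
    [0,0,-10],
    [0,0,0],
    [0,0,0],
    [0,0,0]
  ],
  "dr": [
    [0,0,0],
    [0,0,0],
    [0,0,0],
    [0,0,0],
    [0,0,0],
    [0,0,0],
    [0,0,0],
    [0,0,0],
    [0,0,0],
    [0,0,0]
  ]
}}

```text
clock: 11.9
eef_pos: [0.4839, -0.1718, 0.2863]
eef_rot: [-0.001, 0.026, 1.0, 0.0]
ft_force: [-1.0, -0.1, -0.8]
width: 0.0856
grasp_force: 0.0
```

```bash
python3 - <<'E'
from h import *
a=get_image('scene');b=get_image('side')
g=lambda c:cv2.resize(c,(390,390),interpolation=cv2.INTER_CUBIC)
cv2.imwrite('pics/i.png',np.hstack([g(a[40:170,180:310]),g(b[165:295,195:325])])[...,::-1])
E
```

```text
(no output)
```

View pics/i.png

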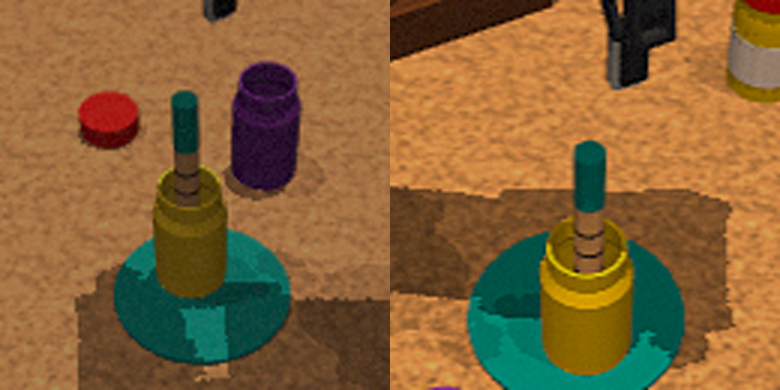

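The stick stands upright and free in the bottle, the bottle is unmoved and upright, and the gripper is clear above it.

```bash
python3 -c "
from cell import *
print(hand_in())"
```

```text
the job is handed in; nothing more can be done
None
```

The depth stick is standing released in the open yellow bottle, let go only after it touched the bottom (5 N contact); the bottle stayed upright, the red-capped bottle was left alone, and the job was handed in at about 12 s.

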